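# Nest the beaker in the bowl on the carrier and hold the carrier level

### The job

Get the candle set ready to carry away: seat the small orange bowl in the empty cork ring of the wooden carrier first, then stand the pewter beaker upright in the bowl; set both down without dropping them. Then lift the carrier by its handle about 10 cm clear of the table and finish while still holding it there, steady and level, with the candle jar, bowl and beaker all in their places. Leave the bell, the ring box and the cuff where they are.

Things in the scene. Friction and masses are not known exactly. Their poses are not given: they have to be found in the camera images.
- carrier: loose wooden carrier, 0.4 kg; origin centre of underside, z up, yaw within 0.35 rad of 0. Board 150 (x) x 320 (y) x 10 mm, edge 18 mm high. Across its middle (y = 0) a handle: posts at x = +-46 mm bear a crossbar along x, 110 mm long, 14 mm thick (y), 170 to 200 mm up. Cork rings: empty at y = +95 mm (left end as the robot sees it), candle's at y = -90 mm
- handle (a point): centre of the handle's crossbar, 185 mm above the carrier's underside; pinch it across its 14 mm thickness, along local y
- bowl_seat (a point): centre of the empty cork ring, on top of the base board (10 mm above the carrier's underside); ring inside diameter 68 mm, 6 mm high
- candle_seat (a point): centre of the other cork ring, on top of the base board; ring inside diameter 84 mm, 6 mm high; the candle jar stands in it from the start
- candle: green candle in a glass jar, 76 mm wide, 90 mm high, 0.22 kg, loose in its ring on the carrier. Origin: centre of its underside
- bowl: small orange glazed bowl, rim diameter 104 mm, 51 mm high, foot diameter 54 mm, 0.15 kg (hidden variation). Origin: centre of its underside, z up. Wall about 4 mm thick, leaning outward about 30 degrees from upright; inside it the floor lies about 8 mm above the underside. Pinch it by the rim, one finger inside.
- beaker: embossed pewter beaker, open at the top, 57 mm wide, 78 mm high, foot diameter 50 mm, 0.10 kg (hidden variation). Origin: centre of its underside, z up. Grasp it round its upper half; in the bowl its foot comes to rest about 12 mm above the bowl's underside
- bell: bystander: silver counter bell with black base, 80 mm wide, 70 mm high; origin centre of underside
- ring_box: bystander: dark blue ring box, 50 x 50 x 42 mm; origin centre of underside
- cuff: bystander: gold cuff bracelet lying flat, 48 x 60 x 14 mm; origin centre of underside
Mind the look-alikes: they are no part of the job. Leave any pink look-alike of the bowl alone.

How it is judged:
By the outcome, as a careful person would: the job done as asked, in the order asked, and still so for the second after the job is handed in, while the arm keeps its last pose, push and grip.
It also fails if it takes over 72 s, if anything falls off the work surface, if the arm or the gripper's body presses on something with over 40 N, if the wrist force passes 120 N, or if a joint passes its speed limit or range.

### The arm

A 6-joint arm with a two-finger parallel gripper is mounted at the origin on a cart in front of the work surface, level with it; the furniture and walls round the work are solid. World frame = base frame: x ahead of the robot, y to its left, z up, the work surface at z = 0. Lengths are in mm, angles in rad, forces in N, time in s.
With the tool pointing down it reaches from about 375 to 900 mm from the base axis. Payload 3.1 kg.
Tool frame: the origin (TCP) lies midway between the tips of the shut fingers; the grasp point (between the pads) lies 19 mm behind it; z points along the fingers, y is the line along which they close (so a half turn about z gives the same grasp; the last joint's range is limited). The gripper opens to 87 mm and grips with 3 to 60 N. Pads are 19 mm wide; open, the fingers measure 117 mm over their backs; the gripper's body (75 mm by 190 mm) begins 51 mm behind the grasp point.
Start: joints at [0.944, 0.527, 1.433, -0, 1.181, -0.178], TCP at [271.136, 563.1, 222.548] pointing down, gripper open.
Joint ranges: [-3.08, 3.08], [-0.75, 2.2], [0.22, 2.44], [-1.43, 4.57], [0, 2.65], [-2.85, 2.85]. Speed limits (rad/s): [2.79, 2.79, 3.14, 3.14, 3.14, 3.14].

### API

Orientations are given as a unit quaternion [x, y, z, w].
In Python, from cell import sense, snapshot, camera_info, finish_job gives the robot as it stands.
- The arm moves only by the shell command python3 -m handwheel 'ROWS'. ROWS is text: rows parted by semicolons, each of 5 numbers parted by spaces: the opening, from -1 (shut) to 1 (fully open), then the shift along the tool's x, y, z in cm, then the turn about the tool's z in degrees. A call has exactly 8 rows; each row shifts and turns the commanded pose from where the row before left it, along the tool's axes as they then stand; what a row does not reach is not made up. A row lasts 1/12 s, in which the tool goes at most 41.7 mm and 7.16 degrees, less where a joint would pass 70% of its speed; a pose out of reach is approached as far as the arm can. A call is refused whole if a number of a shift passes 4.17 or a number of a turn 7.16, either way. A call with a gripper value outside its range is refused whole. The fingers move at their own pace and stop on an object; the grip force is fixed at half the most. Time passes only in rows, so rows that do not move let the fingers close, or fill a call up. It gives the time, the measured TCP pose, the force, the opening and the grip force at its end, in the units of the state.
- sense(): the state, without advancing time (a new reading comes with each control period).
- snapshot(name): name is "scene" or "top" or "wrist"; returns the picture (400x640x3 uint8, red, green, blue); there is no depth.
- camera_info(name): a dict with "mtx" (3x3 intrinsics, pixels), "dist_coeffs" ([k1, k2, p1, p2, k3] as OpenCV has them; the pictures are not rectified), "view" (4x4, takes a point from world to camera coordinates). Camera axes: x right, y down, z forward; pixel columns grow to the right and rows downward; lengths in mm; the calibration is good to about 2 mm. A picture is of the moment at which its call begins: read the wrist's pose just before it. camera_info takes no time and is no camera call; for the wrist camera it gives the pose at the moment of the call.
- finish_job(): hands the job in; it is judged then, once.
The state is a dict: "time_s": time; "qpos": joint angles; "dq": joint speeds; "joint_efforts": joint torques, N m; "eef_pos": TCP position; "tcp_rot": TCP orientation; "contact_force": force on the tool from outside, world axes, zero at the start; "torque": the same for the moment, N m; "finger_gap": opening from 0.0 (shut) to 1.0 (fully open); "grip_force": force on a finger pad.
Only numpy, scipy, OpenCV 4.12 (cv2) and the standard library are available. Lean on these libraries where they do the work, as an engineer would, in place of code of your own. Each camera call takes 0.05 s, during which the arm holds its last target. There are 200 camera calls.

## Working session

There is one attempt and no reset: what is moved stays moved. The work goes in short steps, Python scripts to look and compute and a shell command to move; the robot and the scene stay as the last step left them, time stands still between calls to the robot, and variables do not carry over. Pictures are saved under pics/ and viewed, at most 10 in all, crops included, and the job is handed in when it is done.

```bash
mkdir -p pics; ls
cat > look.py <<'E'
import cv2,numpy as np
from cell import sense,snapshot,camera_info
def grab(n,f):
    i=camera_info(n); p=snapshot(n); cv2.imwrite('pics/%s.png'%f,p[:,:,::-1]); np.savez('pics/%s.npz'%f,mtx=i['mtx'],d=i['dist_coeffs'],view=i['view']); return p
def ray(f,uv):
    i=np.load('pics/%s.npz'%f); V=i['view']; uv=np.array(uv,float).reshape(-1,1,2)
    n=cv2.undistortPoints(uv,i['mtx'],i['d']).reshape(-1,2)
    d=np.c_[n,np.ones(len(n))]@V[:3,:3]; return -V[:3,:3].T@V[:3,3],d/np.linalg.norm(d,axis=1)[:,None]
def plane(f,uv,z):
    c,d=ray(f,uv); return c+d*((z-c[2])/d[:,2])[:,None]
def cross(f1,uv1,f2,uv2):
    c1,d1=ray(f1,uv1);c2,d2=ray(f2,uv2);out=[]
    for a,b in zip(d1,d2):
        s,t=np.linalg.lstsq(np.c_[a,-b],c2-c1,rcond=None)[0]; p,q=c1+s*a,c2+t*b
        out.append(np.r_[(p+q)/2,np.linalg.norm(p-q)])
    return np.array(out)
def proj(f,P):
    i=np.load('pics/%s.npz'%f);V=i['view']
    return cv2.projectPoints(np.array(P,float).reshape(-1,3),cv2.Rodrigues(V[:3,:3])[0],V[:3,3],i['mtx'],i['d'])[0].reshape(-1,2)
E
python3 - <<'E'
from look import *
np.set_printoptions(precision=3,suppress=True)
a=grab('scene','s0');b=grab('top','t0');c=grab('wrist','w0')
for n in ['s0','t0','w0']: 
    i=np.load('pics/%s.npz'%n);V=i['view'];print(n,-V[:3,:3].T@V[:3,3],V[2,:3],i['mtx'][0,0])
print(sense())
E
```

```text
pics
s0 [-196.122 -462.681 1014.79 ] [ 0.583  0.424 -0.693] 485.0084568978032
t0 [ 367.387   54.752 1233.587] [ 0.145  0.025 -0.989] 455.1207129684268
w0 [198.465 597.416 383.781] [ 0.262 -0.127 -0.957] 282.81154298188534
{'time_s': 0.15, 'qpos': array([ 0.943,  0.528,  1.434, -0.   ,  1.181, -0.179]), 'dq': array([ 0.001, -0.002, -0.003, -0.002, -0.001, -0.001]), 'joint_efforts': array([  0.   , -44.043, -17.684,   0.063,   0.055,  -0.   ]), 'eef_pos': array([270.836, 562.659, 221.804]), 'tcp_rot': array([ 0.223,  0.975, -0.001, -0.   ]), 'contact_force': array([-0.09 , -0.436, -0.534]), 'torque': array([-0.04 , -0.006,  0.008]), 'grip_force': 0.0, 'finger_gap': 0.9995764520269363}
```

View pics/t0.png

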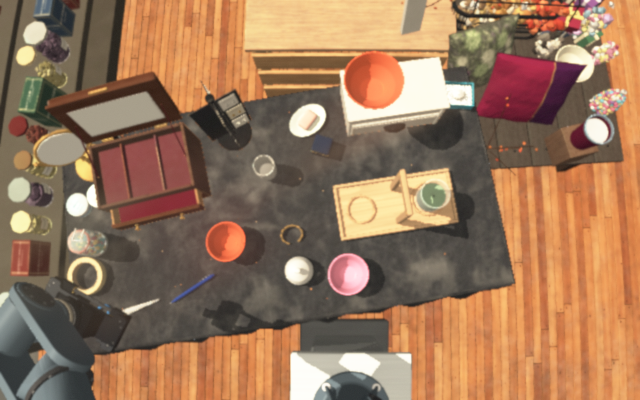

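View pics/s0.png

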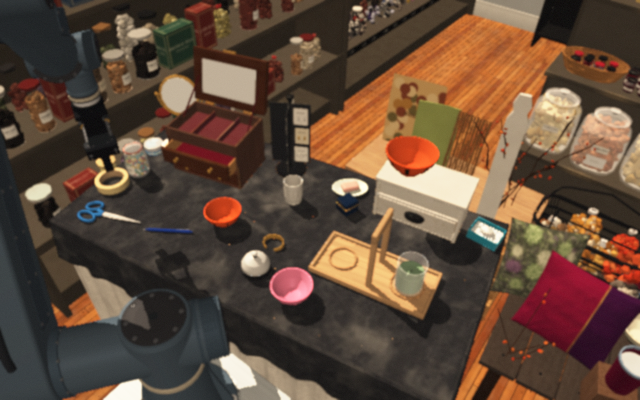

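The top view shows the candidates for the bowl: small orange bowl at (226,241), a large orange bowl on the cabinet at (373,80), and the pink one at (349,274). I choose (226,241). The beaker is at (263,166), the white jars and lids are on the left. The carrier spans (335–457, 170–240), with its empty ring at (362,210), handle bar at (403,195) and candle at (433,195).

Run:
```python
from look import *
np.set_printoptions(precision=1,suppress=True)
t=cv2.imread('pics/t0.png');s=cv2.imread('pics/s0.png')
def mask(im,box):
    h=cv2.cvtColor(im,cv2.COLOR_BGR2HSV);x0,y0,x1,y1=box
    m=((h[...,0]<14)&(h[...,1]>150)&(h[...,2]>90)).astype(np.uint8);k=np.zeros_like(m);k[y0:y1,x0:x1]=m[y0:y1,x0:x1]
    c=max(cv2.findContours(k,cv2.RETR_EXTERNAL,cv2.CHAIN_APPROX_NONE)[0],key=cv2.contourArea);return c
ct=mask(t,(195,210,260,275));cs=mask(s,(195,185,255,240))
print(cv2.fitEllipse(ct),cv2.boundingRect(ct),cv2.boundingRect(cs))
for z in (40,51,60):
    P=plane('t0',ct.reshape(-1,2),z);(c,r)=cv2.minEnclosingCircle(P[:,:2].astype(np.float32));print('top',z,c,r)
# scene: left/right extremes of rim
p=cs.reshape(-1,2);L=p[p[:,0]==p[:,0].min()].mean(0);R=p[p[:,0]==p[:,0].max()].mean(0);print('scene extremes',L,R,plane('s0',[L,R],51))
a=cv2.resize(t[140:280,190:470],None,fx=2.8,fy=2.8,interpolation=cv2.INTER_CUBIC)[:, :784]
cv2.imwrite('pics/cropT.png',a)
b=cv2.resize(s[165:325,190:450],None,fx=3,fy=3,interpolation=cv2.INTER_CUBIC);cv2.imwrite('pics/cropS.png',b)
```

```text
((225.4602813720703, 241.0863037109375), (38.72184371948242, 40.62268829345703), 38.240455627441406) (206, 221, 40, 41) (203, 196, 39, 31)
top 40 (441.01580810546875, 334.567626953125) 54.68301010131836
top 51 (440.3372497558594, 331.9888916015625) 54.179080963134766
top 60 (439.78204345703125, 329.87896728515625) 53.76675033569336
scene extremes [203.  211.5] [241.  208.5] [[398.2 363.3  51. ]
 [473.5 287.4  51. ]]
```

View pics/cropT.png

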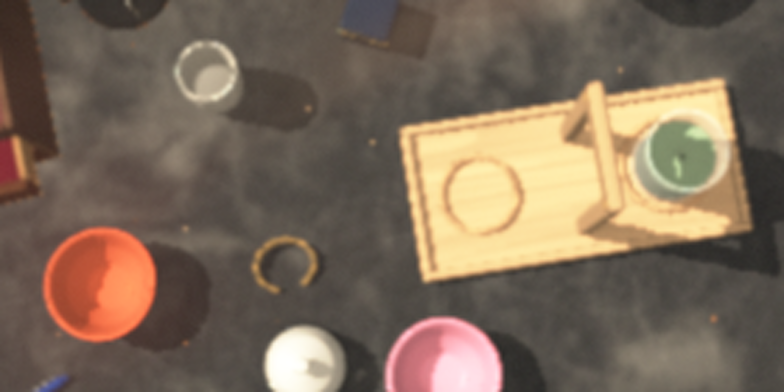

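View pics/cropS.png

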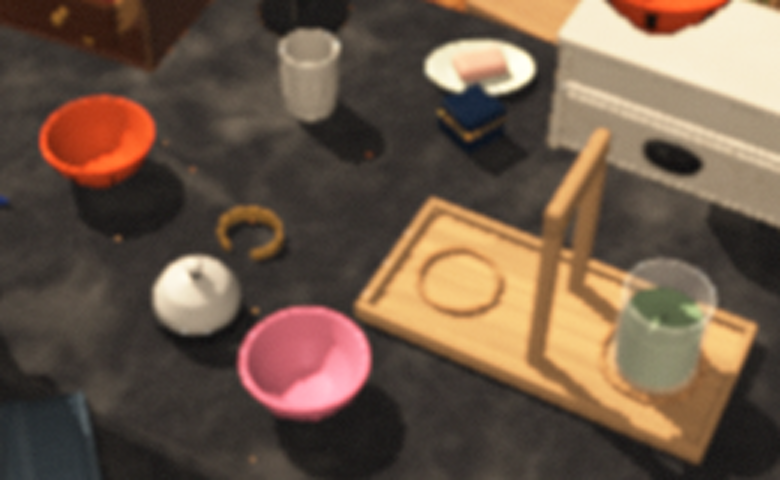

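The crops confirm the small orange bowl with its dark interior highlight, the pink look-alike apart from it, and the beaker mouth at top (264,166) / scene (293,181). Carrier's ring is at (362,210) / (344,259), with the handle bar clear in both.

Run:
```python
from look import *
np.set_printoptions(precision=1,suppress=True)
T=lambda a:np.array(a)/2.8+[190,140]
S=lambda a:np.array(a)/3+[190,165]
names=['bowlrim','beakermouth','ring','barFar','barNear','cornFL','cornNL','cornNR','cornFR','cuff']
tp=T([[100,284],[208,72],[483,196],[597,84],[614,210],[402,128],[425,281],[750,230],[723,80],[286,262]])
sp=S([[98,138],[309,48],[461,282],[603,130],[554,214],[433,200],[357,308],[700,461],[755,325],[252,232]])
for n,r in zip(names,cross('t0',tp,'s0',sp)): print(n,r)
c=plane('t0',tp[5:9],18)[:,:2];print('corners z18',c,c.mean(0),[np.linalg.norm(c[i]-c[(i+1)%4]) for i in range(4)])
print('ring z16',plane('t0',tp[2],16),plane('s0',sp[2],16));print('bar z200',plane('t0',tp[3:5],200))
print('beak z78',plane('t0',tp[1],78),plane('s0',sp[1],78))
```

```text
bowlrim [441.3 333.   38.3   3.7]
beakermouth [637.8 231.   72.7   1.5]
ring [530.6 -30.1   8.7   1.7]
barFar [ 599.2 -111.4  195.8    1.4]
barNear [ 495.9 -126.2  193.1    4.4]
cornFL [597.3  48.6   8.2   1.9]
cornNL [448.4  25.3   9.8   3.3]
cornNR [ 499.1 -290.6    2.6    1.3]
cornFR [ 645.1 -265.3   14.7    0. ]
cuff [465.7 160.8   1.4   1.2]
corners z18 [[ 594.9   49.3]
 [ 446.8   26.8]
 [ 497.1 -285.7]
 [ 644.3 -264.4]] [ 545.8 -118.5] [np.float64(149.7920888674755), np.float64(316.5276372781841), np.float64(148.76089756875908), np.float64(317.6235910743689)]
ring z16 [[529.  -28.9  16. ]] [[525.9 -33.8  16. ]]
bar z200 [[ 598.7 -111.3  200. ]
 [ 493.6 -123.3  200. ]]
beak z78 [[636.1 230.7  78. ]] [[633.6 226.6  78. ]]
```

```bash
cat >> look.py <<'E'
def go(p,ang=None):
    """shift (cm, tool x y z) and turn (deg) from measured pose to TCP p, tool-y heading ang (deg)"""
    from scipy.spatial.transform import Rotation as R
    s=sense();M=R.from_quat(s['tcp_rot']).as_matrix();d=M.T@(np.array(p)-s['eef_pos'])/10
    h=np.degrees(np.arctan2(M[1,1],M[0,1]));print('pos',s['eef_pos'].round(1),'heading',h.round(2),'tilt',M[:,2].round(3),'shift cm',d.round(2),'turn',None if ang is None else round(-((ang-h+90)%180-90),2),'F',s['contact_force'].round(1),'gap',round(s['finger_gap'],3),'t',s['time_s'])
E
python3 -m handwheel '1 0 0 0 -7;1 0 0 0 -7;1 0 0 0 -7;1 0 0 0 -7;1 0 0 0 -7;1 -1.9 -2.9 0 0;1 -1.9 -2.9 0 0;1 -1.9 -2.9 0 0'
python3 -m handwheel '1 -1.9 -2.9 0 0;1 -1.9 -2.9 0 0;1 -1.9 -2.9 0 0;1 -1.7 -3 0 0;1 0 0 0 0;1 0 0 0 0;1 0 0 0 0;1 0 0 0 0'
python3 - <<'E'
from look import *
go([432,382,220],99)
grab('wrist','w1');go([432,382,220],99)
E
```

```text
time_s: 0.82
eef_pos: [341.4, 485.7, 222.1]
tcp_rot: [-0.082, 0.997, -0.0, -0.0]
contact_force: [0.0, -0.1, 0.0]
finger_gap: 1.007
grip_force: 0.0
time_s: 1.48
eef_pos: [432.4, 383.6, 222.4]
tcp_rot: [-0.081, 0.997, 0.0, -0.0]
contact_force: [-1.1, -0.4, 0.3]
finger_gap: 1.0
grip_force: 0.0
pos [432.4 383.6 222.4] heading 99.35 tilt [-0.001  0.    -1.   ] shift cm [ 0.07 -0.15  0.24] turn 0.35 F [-1.1 -0.4  0.3] gap 1.0 t 1.4833
pos [432.3 383.8 222.4] heading 99.38 tilt [-0.001  0.    -1.   ] shift cm [ 0.06 -0.17  0.24] turn 0.38 F [0.3 0.9 0.6] gap 0.999 t 1.5333
```

View pics/w1.png

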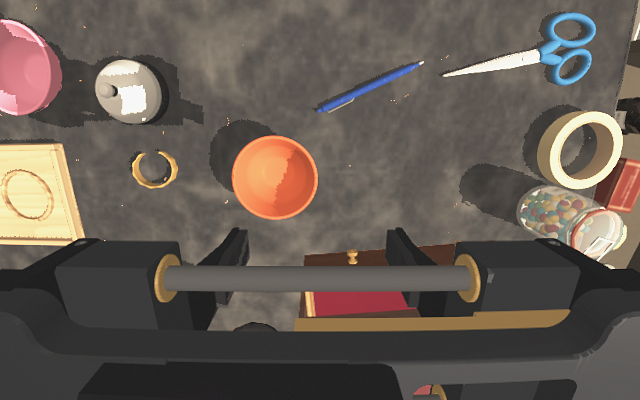

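The wrist view shows the orange bowl at (275,177), ring and carrier edge at left (27,195), and box drawer at (350,290) on the far side; the gripper body is wide along the closing line.

```bash
cat >> look.py <<'E'
def orange(f,box):
    im=cv2.imread('pics/%s.png'%f);h=cv2.cvtColor(im,cv2.COLOR_BGR2HSV);x0,y0,x1,y1=box
    m=((h[...,0]<14)&(h[...,1]>130)&(h[...,2]>90)).astype(np.uint8);k=np.zeros_like(m);k[y0:y1,x0:x1]=m[y0:y1,x0:x1]
    return max(cv2.findContours(k,cv2.RETR_EXTERNAL,cv2.CHAIN_APPROX_NONE)[0],key=cv2.contourArea).reshape(-1,2)
def circ(P):
    A=np.c_[2*P[:,:2],np.ones(len(P))];s=np.linalg.lstsq(A,(P[:,:2]**2).sum(1),rcond=None)[0];return s[:2],np.sqrt(s[2]+s[:2]@s[:2])
E
python3 - <<'E'
from look import *
np.set_printoptions(precision=1,suppress=True)
a=orange('w1',(215,120,330,230));b=orange('t0',(195,210,260,275))
for z in (40,46,51,56): print(z,*circ(plane('w1',a,z)),*circ(plane('t0',b,z)))
print(cross('w1',[cv2.fitEllipse(a)[0]],'t0',[cv2.fitEllipse(b)[0]]))
E
```

```text
40 [442.2 331. ] 53.66406961565272 [441.1 335.3] 53.72728101143991
46 [440.7 331.7] 52.7294579636742 [440.8 333.9] 53.45720123664736
51 [439.4 332.2] 51.95061492035613 [440.5 332.7] 53.232134757653476
56 [438.1 332.8] 51.171771877038516 [440.2 331.5] 53.00706827865734
[[439.1 332.4  48.3   2.8]]
```

```bash
python3 -m handwheel '1 0.1 -0.5 3.5 0;1 0 0 3.5 0;1 0 0 3.5 0;1 0 0 3 0;1 0 0 2 0;1 0 0 0 0;1 0 0 0 0;1 0 0 0 0'
python3 - <<'E'
from look import *
go([432.4,378.8,42])
grab('wrist','w2')
E
```

```text
time_s: 2.2
eef_pos: [433.6, 379.0, 68.7]
tcp_rot: [-0.082, 0.997, 0.0, 0.001]
contact_force: [0.5, -0.7, -0.5]
finger_gap: 0.999
grip_force: 0.0
pos [433.6 379.   68.7] heading 99.36 tilt [ 0.002  0.001 -1.   ] shift cm [ 0.12 -0.01  2.67] turn None F [ 0.5 -0.7 -0.5] gap 0.999 t 2.2
```

View pics/w2.png

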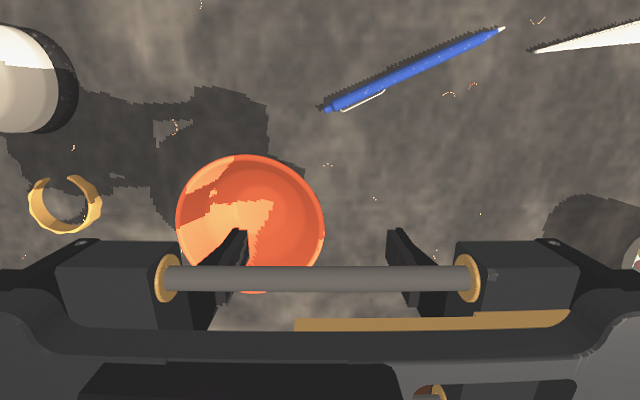

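The left finger stands over the bowl's inside, the right one outside its left rim, as wanted. Check rim height with this second wrist place.

```bash
python3 - <<'E'
from look import *
np.set_printoptions(precision=1,suppress=True)
a=orange('w2',(165,140,335,235));a=a[(a[:,1]<225)]
for z in (46,51,56): print(z,*circ(plane('w2',a,z)))
E
python3 -m handwheel '1 0.1 0 1.3 0;1 0 0 1.3 0;1 0 0 0 0;0.6 0 0 0 0;0.3 0 0 0 0;0 0 0 0 0;-0.2 0 0 0 0;-0.2 0 0 0 0'
python3 -c "
from look import *
go([432.4,378.8,42])"
```

```text
46 [423.4 328.3] 36.43450969706282
51 [421.5 329.3] 35.44754884149361
56 [419.6 330.3] 34.460587985919446
time_s: 2.92
eef_pos: [432.6, 377.9, 42.2]
tcp_rot: [-0.081, 0.997, 0.0, 0.001]
contact_force: [0.3, 0.6, 0.4]
finger_gap: 0.705
grip_force: 0.0
pos [432.6 377.9  42.2] heading 99.29 tilt [ 0.001  0.001 -1.   ] shift cm [0.   0.09 0.02] turn None F [0.3 0.6 0.4] gap 0.705 t 2.9167
```

```bash
python3 -m handwheel '-0.4 0 0 0 0;-0.4 0 0 0 0;-0.5 0 0 0 0;-0.6 0 0 0 0;-0.6 0 0 0 0;-0.6 0 0 0 0;-0.6 0 0 0 0;-0.6 0 0 0 0'
python3 -m handwheel '-0.7 0 0 0 0;-0.8 0 0 0 0;-0.8 0 0 0 0;-0.9 0 0 0 0;-0.9 0 0 0 0;-1 0 0 0 0;-1 0 0 0 0;-1 0 0 0 0'
python3 -c "
from look import *
go([432.4,378.8,42]);grab('wrist','w3')"
```

```text
time_s: 3.58
eef_pos: [432.1, 377.7, 41.5]
tcp_rot: [-0.081, 0.997, -0.0, -0.0]
contact_force: [0.6, -0.5, 0.1]
finger_gap: 0.216
grip_force: 0.0
time_s: 4.25
eef_pos: [431.8, 377.5, 41.7]
tcp_rot: [-0.081, 0.997, -0.0, -0.0]
contact_force: [-1.8, -0.7, 3.9]
finger_gap: 0.085
grip_force: 27.7
pos [431.8 377.5  41.7] heading 99.28 tilt [-0.001 -0.    -1.   ] shift cm [-0.08  0.12 -0.03] turn None F [-1.8 -0.7  3.9] gap 0.085 t 4.25
```

View pics/w3.png

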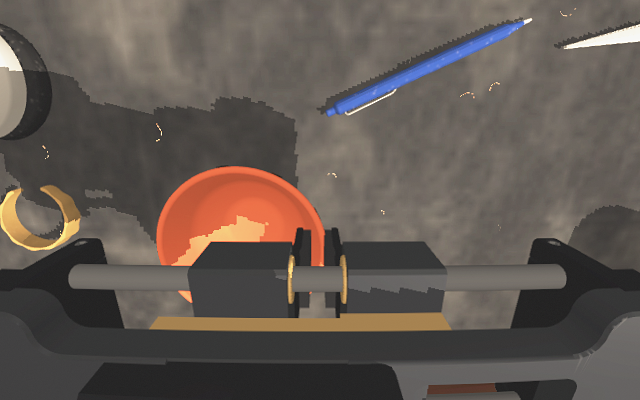

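The pads hold the bowl's left rim (finger pair at (318,270)). Lift and look for tilt.

```bash
python3 -m handwheel '-1 0 0 -0.5 0;-1 0 0 -1 0;-1 0 0 -2 0;-1 0 0 -2.5 0;-1 0 0 -3 0;-1 0 0 -2 0;-1 0 0 0 0;-1 0 0 0 0'
python3 - <<'E'
from look import *
go([432.4,378.8,42]);grab('scene','s3');grab('wrist','w3b');grab('top','t3')
im=cv2.imread('pics/s3.png')[130:280,120:320];w=cv2.imread('pics/w3b.png')[100:400,100:500]
cv2.imwrite('pics/c3.png',np.hstack([cv2.resize(im,(400,300),interpolation=cv2.INTER_CUBIC),w]))
E
```

```text
time_s: 4.97
eef_pos: [433.3, 378.4, 153.1]
tcp_rot: [-0.081, 0.997, 0.001, 0.002]
contact_force: [-0.8, -0.6, -1.4]
finger_gap: 0.057
grip_force: 30.1
pos [433.3 378.4 153.1] heading 99.29 tilt [ 0.004  0.002 -1.   ] shift cm [ 0.13  0.03 11.11] turn None F [-0.8 -0.6 -1.4] gap 0.057 t 4.9667
```

View pics/c3.png

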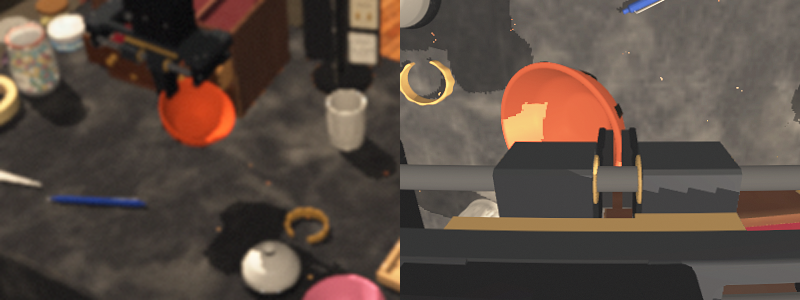

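Lifted, the bowl tips about 30° in the grip (wall flush with the pads; crop: bowl at (197,110)), far rim low. I'll seat it by touching the low foot edge first and rolling it level. For clearance from the handle I'll turn the tool 90° so the gripper is on the far side of the bowl.

```bash
python3 -m handwheel '-1 0 0 -2 0;-1 0 0 -2 0;-1 -0.1 -1.5 -1.5 0;-1 -0.3 -2.5 -1 0;-1 -0.3 -2.8 -1 0;-1 -0.3 -2.8 -1 0;-1 -0.3 -2.8 0 0;-1 -0.3 -2.8 0 0'
python3 -m handwheel '-1 -0.3 -2.8 0 0;-1 -0.3 -2.8 0 0;-1 -0.3 -2.8 0 0;-1 -0.3 -2.8 0 0;-1 -0.4 -2.8 0 0;-1 -0.4 -2.8 0 0;-1 -0.4 -2.8 0 0;-1 -0.4 -2.8 0 0'
python3 -m handwheel '-1 -0.3 -2.8 0 0;-1 0 -1.8 0 0;-1 0 0 0 3;-1 0 0 0 6;-1 0 0 0 7;-1 0 0 0 7;-1 0 0 0 7;-1 0 0 0 7'
python3 -m handwheel '-1 0 0 0 7;-1 0 0 0 7;-1 0 0 0 7;-1 0 0 0 7;-1 0 0 0 7;-1 0 0 0 7;-1 0 0 0 7;-1 0 0 0 4'
python3 - <<'E'
from look import *
go([545,-25,240],9);grab('wrist','w4');grab('top','t4');grab('scene','s4')
E
```

```text
time_s: 5.78
eef_pos: [472.3, 229.0, 235.7]
tcp_rot: [-0.081, 0.997, -0.0, -0.001]
contact_force: [-0.7, -0.7, -2.0]
finger_gap: 0.055
grip_force: 30.1
time_s: 6.45
eef_pos: [535.6, 12.4, 234.7]
tcp_rot: [-0.081, 0.997, 0.001, -0.002]
contact_force: [-0.2, 0.4, -0.8]
finger_gap: 0.053
grip_force: 30.2
time_s: 7.12
eef_pos: [545.7, -31.1, 234.6]
tcp_rot: [0.243, 0.97, 0.0, -0.002]
contact_force: [0.4, 0.6, -0.8]
finger_gap: 0.049
grip_force: 30.1
time_s: 7.78
eef_pos: [545.8, -31.0, 234.6]
tcp_rot: [0.65, 0.76, -0.001, -0.002]
contact_force: [-0.2, 0.4, -0.8]
finger_gap: 0.053
grip_force: 30.2
pos [545.8 -31.  234.6] heading 8.98 tilt [-0.004  0.001 -1.   ] shift cm [ 0.61  0.01 -0.54] turn -0.02 F [-0.2  0.4 -0.8] gap 0.053 t 7.7833
```

View pics/w4.png

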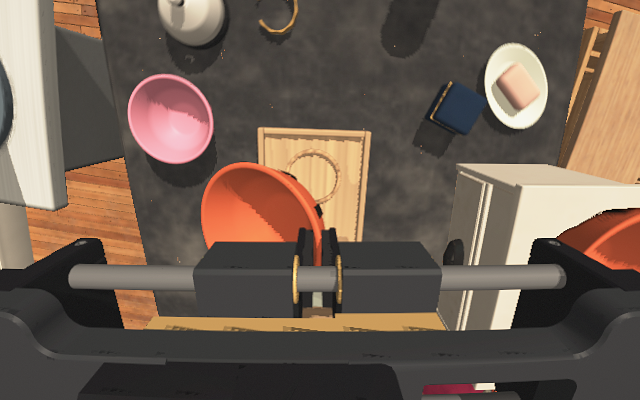

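The wrist view shows the tilted bowl at (260,215), the ring at (314,178) and the carrier's left-end corners at (258,128) and (371,131). Pink bowl and bell are clear of the path.

Run:
```python
from look import *
np.set_printoptions(precision=1,suppress=True)
w=np.array([[258,128],[371,131]])
for z in (10,18): 
    c=plane('w4',w,z);print(z,c,np.linalg.norm(c[1]-c[0]))
c=plane('w4',w,18)[:,:2];u=(c[1]-c[0])/np.linalg.norm(c[1]-c[0]);n=np.array([u[1],-u[0]]);print('yaw',np.arctan2(u[1],u[0]),'seat',c.mean(0)+65*n)
T=lambda a:np.array(a)/2.8+[190,140]
print('tri',cross('w4',w,'t0',T([[425,281],[402,128]])))
print('ringpts',plane('w4',[[314,148],[341,178]],16))
# bowl silhouette in w4, t4
im=cv2.imread('pics/w4.png');g=cv2.cvtColor(im,cv2.COLOR_BGR2GRAY)
for P in [(530,-28,16)]: print(proj('w4',P))
b=orange('w4',(180,140,330,260));print('bowl w4 extents',b.min(0),b.max(0))
b=orange('s4',(250,120,420,290));print('bowl s4',b.min(0),b.max(0))
b=orange('t4',(300,150,430,290));print('bowl t4',b.min(0),b.max(0))
```

```text
10 [[457.9  14.8  10. ]
 [607.9  34.5  10. ]] 151.27756199353956
18 [[459.5  15.5  18. ]
 [606.4  34.8  18. ]] 148.14905382440094
yaw 0.13096071800621026 seat [541.4 -39.3]
tri [[450.8  19.1 -18.5  13.9]
 [498.7  52.5 555.1   8.7]]
ringpts [[536.    0.8  16. ]
 [579.1 -34.   16. ]]
[[306.4 168.2]]
bowl w4 extents [201 162] [324 259]
bowl s4 [323 193] [369 234]
bowl t4 [392 198] [396 209]
```

Run:
```python
from look import *
np.set_printoptions(precision=2,suppress=True)
a=cv2.imread('pics/t0.png');b=cv2.imread('pics/t4.png')
def m(n,u,v,r=11,A=a,B=b):
    t=A[v-r:v+r+1,u-r:u+r+1];s=B[v-r-12:v+r+13,u-r-12:u+r+13]
    R=cv2.matchTemplate(s,t,cv2.TM_CCOEFF_NORMED);_,q,_,l=cv2.minMaxLoc(R);print(n,'shift',l[0]-12,l[1]-12,round(q,2))
for n,u,v in [('pink',349,274),('bell',299,270),('box',321,146),('cuff',292,234),('candle',433,195),('NL',342,240),('NR',458,222),('FR',448,169),('FL',334,186)]: m(n,u,v)
a=cv2.imread('pics/s0.png');b=cv2.imread('pics/s4.png')
S=lambda x,y:(int(x/3+190),int(y/3+165))
for n,p in [('pink',(306,362)),('FRc',(755,325)),('NRc',(700,461)),('NLc',(357,308)),('FLc',(433,200)),('candle',(665,325)),('barFar',(603,130))]: m(n,*S(*p),A=a,B=b)
```

```text
pink shift -12 -12 0.45
bell shift 0 0 1.0
box shift 0 0 0.98
cuff shift 0 0 1.0
candle shift 6 -1 0.92
NL shift -12 -4 0.52
NR shift 5 0 0.95
FR shift 6 0 0.99
FL shift 10 -1 0.7
pink shift 0 0 1.0
FRc shift 6 3 0.99
NRc shift 5 3 0.95
NLc shift 4 2 0.83
FLc shift 11 -12 0.72
candle shift 6 2 0.88
barFar shift 3 1 0.7
```

Run:
```python
from look import *
np.set_printoptions(precision=1,suppress=True)
T=lambda a:np.array(a)/2.8+[190,140]
r=plane('t4',T([[750,230],[723,80]])+[[5,0],[6,0]],18)[:,:2]
l=plane('w4',[[258,128],[371,131]],18)[:,:2]
print(r,l)
a=l.mean(0)-r.mean(0);print('len',np.linalg.norm(a),'yaw',np.arctan2(-a[0],a[1]),'centre',(l.mean(0)+r.mean(0))/2)
n=a/np.linalg.norm(a);c=(l.mean(0)+r.mean(0))/2;print('seat',c+95*n,'handle',c)
im=cv2.imread('pics/w4.png')
# ring: contour points, dark/bright edges around predicted
g=cv2.GaussianBlur(cv2.cvtColor(im,cv2.COLOR_BGR2GRAY),(3,3),0)
e=cv2.Canny(g,40,100);ys,xs=np.where(e[135:215,322:360]);p=np.c_[xs+322,ys+135].astype(float)
P=plane('w4',p,16)[:,:2]
s=c+95*n
d=np.hypot(*(P-s).T);k=(d<50);
ys,xs=np.where(e[140:200,285:360]);p=np.c_[xs+285,ys+140].astype(float);P=plane('w4',p,16)[:,:2]
for it in range(8):
    d=np.hypot(*(P-s).T);k=abs(d-34)<(6 if it<3 else 3);s,r0=circ(P[k]);print(k.sum(),s,r0)
```

```text
[[ 497.1 -299.4]
 [ 644.5 -281. ]] [[459.5  15.5]
 [606.4  34.8]]
len 317.585286728506 yaw 0.11947395941863548 centre [ 551.9 -132.5]
seat [540.5 -38.2] handle [ 551.9 -132.5]
349 [539.4 -38.5] 33.6295391179242
348 [539.  -38.5] 33.72737628348772
348 [538.9 -38.5] 33.76792494004482
212 [538.8 -38.4] 34.15884756741939
212 [538.8 -38.4] 34.15884756741939
212 [538.8 -38.4] 34.15884756741939
212 [538.8 -38.4] 34.15884756741939
212 [538.8 -38.4] 34.15884756741939
```

The carrier had been nudged about 14 mm to the right (the low bowl rim brushed the handle); everything on it moved along. New seat: (539,-38), yaw 0.125, agreeing from corners (top and wrist) and ring fit (radius 34 as told). Go down towards first touch.

```bash
python3 -m handwheel '-1 -0.35 0.3 1 1.8;-1 -0.35 0.35 2 0;-1 0 0 3 0;-1 0 0 3 0;-1 0 0 2.5 0;-1 0 0 1.5 0;-1 0 0 0 0;-1 0 0 0 0'
python3 - <<'E'
from look import *
go([553.2,-36.7,83],7.2)
E
```

```text
time_s: 8.6
eef_pos: [553.4, -37.1, 105.4]
tcp_rot: [0.659, 0.752, -0.001, -0.001]
contact_force: [0.2, -0.7, -2.2]
finger_gap: 0.053
grip_force: 30.2
pos [553.4 -37.1 105.4] heading 7.55 tilt [-0.003  0.001 -1.   ] shift cm [ 0.04 -0.    2.24] turn 0.35 F [ 0.2 -0.7 -2.2] gap 0.053 t 8.6
```

```bash
python3 -m handwheel '-1 0 0 0.5 0.4;-1 0 0 0.5 0;-1 0 0 0.4 0;-1 0 0 0.2 0;-1 0 0 0 0;-1 0 0 0 0;-1 0 0 0 0;-1 0 0 0 0'
python3 -m handwheel '-1 0 0 0.2 0;-1 0 0 0.2 0;-1 0 0 0.1 0;-1 0 0 0 0;-1 0 0 0 0;-1 0 0 0 0;-1 0 0 0 0;-1 0 0 0 0'
python3 - <<'E'
from look import *
go([553.2,-36.7,83],7.2);grab('scene','s5');grab('wrist','w5')
b=orange('s5',(250,120,420,300));print(b.min(0),b.max(0))
E
```

```text
time_s: 9.27
eef_pos: [554.3, -37.2, 90.8]
tcp_rot: [0.662, 0.749, 0.0, 0.0]
contact_force: [0.1, -0.4, -1.7]
finger_gap: 0.05
grip_force: 30.2
time_s: 9.93
eef_pos: [554.1, -37.2, 85.6]
tcp_rot: [0.662, 0.749, 0.0, 0.0]
contact_force: [-0.2, -0.3, -1.6]
finger_gap: 0.051
grip_force: 30.2
pos [554.1 -37.2  85.6] heading 7.08 tilt [ 0. -0. -1.] shift cm [ 0.07 -0.09  0.26] turn -0.12 F [-0.2 -0.3 -1.6] gap 0.051 t 9.9333
[324 236] [366 273]
```

```bash
python3 -m handwheel '-1 0 0 0.2 0;-1 0 0 0.2 0;-1 0 0 0 0;-1 0 0 0 0;-1 0 0 0 0;-1 0 0 0 0;-1 0 0 0 0;-1 0 0 0 0'
python3 -m handwheel '-1 0 0 0.2 0;-1 0 0 0.2 0;-1 0 0 0 0;-1 0 0 0 0;-1 0 0 0 0;-1 0 0 0 0;-1 0 0 0 0;-1 0 0 0 0'
python3 -c "
from look import *
go([553.2,-36.7,83],7.2)"
```

```text
time_s: 10.7
eef_pos: [554.1, -37.2, 81.6]
tcp_rot: [0.662, 0.749, -0.0, 0.0]
contact_force: [-0.6, -1.0, -1.1]
finger_gap: 0.052
grip_force: 30.2
time_s: 11.37
eef_pos: [556.5, -37.6, 78.7]
tcp_rot: [0.662, 0.749, 0.001, 0.002]
contact_force: [4.1, 1.1, 5.1]
finger_gap: 0.054
grip_force: 30.6
pos [556.5 -37.6  78.7] heading 7.07 tilt [ 0.005 -0.001 -1.   ] shift cm [ 0.12 -0.31 -0.43] turn -0.13 F [4.1 1.1 5.1] gap 0.054 t 11.3667
```

```bash
python3 -m handwheel '-1 0 0.3 0.2 0;-1 0 0.3 0.2 0;-1 0 0 0 0;-1 0 0.3 0.2 0;-1 0 0.3 0.2 0;-1 0 0 0 0;-1 0 0 0 0;-1 0 0 0 0'
python3 -c "
from look import *
go([553.2,-36.7,83],7.2);grab('scene','s6');b=orange('s6',(250,120,420,300));print(b.min(0),b.max(0))"
```

```text
time_s: 12.03
eef_pos: [566.2, -35.9, 69.9]
tcp_rot: [0.662, 0.75, 0.0, 0.0]
contact_force: [2.6, 0.4, 6.4]
finger_gap: 0.057
grip_force: 33.5
pos [566.2 -35.9  69.9] heading 7.1 tilt [ 0. -0. -1.] shift cm [ 0.08 -1.3  -1.31] turn -0.1 F [2.6 0.4 6.4] gap 0.057 t 12.0333
[326 237] [367 272]
```

Run:
```python
from look import *
grab('wrist','w6')
s=cv2.imread('pics/s6.png')[210:300,290:410];s5=cv2.imread('pics/s5.png')[210:300,290:410];w=cv2.imread('pics/w6.png')[110:320,120:400];w5=cv2.imread('pics/w5.png')[110:320,120:400]
f=lambda i:cv2.resize(i,(400,300),interpolation=cv2.INTER_CUBIC)
cv2.imwrite('pics/c6.png',np.vstack([np.hstack([f(s5),f(w5)]),np.hstack([f(s),f(w)])]))
```

```text
(no output)
```

View pics/c6.png

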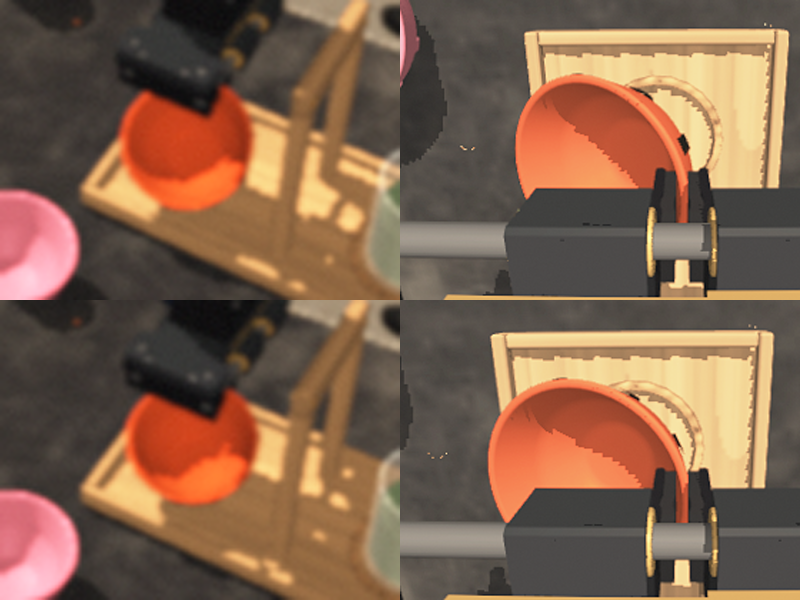

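The scene crop shows the bowl tilting less, over the ring; in the wrist crop the rim opened from 175 to 197 px wide, so it is rolling level about its near foot edge. Continue the arc.

```bash
python3 -m handwheel '-1 0 0.25 0.25 0;-1 0 0.25 0.25 0;-1 0 0 0 0;-1 0 0.25 0.25 0;-1 0 0.2 0.25 0;-1 0 0 0 0;-1 0 0 0 0;-1 0 0 0 0'
python3 -m handwheel '-1 0 0.2 0.25 0;-1 0 0.2 0.25 0;-1 0 0 0 0;-1 0 0 0 0;-1 0 0 0 0;-1 0 0 0 0;-1 0 0 0 0;-1 0 0 0 0'
python3 - <<'E'
from look import *
np.set_printoptions(precision=1,suppress=True)
go([583,-33,50],7.2);grab('wrist','w7')
for f,y in(('w5',240),('w6',240),('w7',240)):
    b=orange(f,(100,100,330,y));print(f,b.min(0),b.max(0))
E
```

```text
time_s: 12.8
eef_pos: [576.2, -34.8, 60.2]
tcp_rot: [0.662, 0.75, 0.0, 0.001]
contact_force: [2.7, 0.2, 7.2]
finger_gap: 0.062
grip_force: 35.4
time_s: 13.47
eef_pos: [580.4, -34.3, 55.3]
tcp_rot: [0.662, 0.749, 0.001, 0.001]
contact_force: [3.5, 1.8, 7.1]
finger_gap: 0.065
grip_force: 35.0
pos [580.4 -34.3  55.3] heading 7.09 tilt [ 0. -0. -1.] shift cm [0.1 0.3 0.5] turn -0.11 F [3.5 1.8 7.1] gap 0.065 t 13.4667
w5 [201 162] [324 239]
w6 [181 165] [321 239]
w7 [159 168] [322 239]
```

```bash
python3 -m handwheel '-1 0 0.2 0.3 0;-1 0 0 0 0;-1 0 0.1 0.2 0;-1 0 0 0 0;-1 0 0 0 0;-1 0 0 0 0;-1 0 0 0 0;-1 0 0 0 0'
python3 - <<'E'
from look import *
np.set_printoptions(precision=1,suppress=True)
go([583,-33,50],7.2);grab('wrist','w8')
b=orange('w8',(60,100,330,240));print(b.min(0),b.max(0));a=b[(b[:,1]<230)&(b[:,0]<310)]
for z in (55,61,67): print(z,*circ(plane('w8',a,z)))
E
```

```text
time_s: 14.18
eef_pos: [584.4, -34.0, 51.8]
tcp_rot: [0.662, 0.749, 0.001, 0.002]
contact_force: [2.5, 1.9, 15.6]
finger_gap: 0.066
grip_force: 37.8
pos [584.4 -34.   51.8] heading 7.09 tilt [ 0. -0. -1.] shift cm [ 0.1 -0.1  0.2] turn -0.11 F [ 2.5  1.9 15.6] gap 0.066 t 14.1833
[152 170] [323 239]
55 [534.4 -39.9] 48.68674778831905
61 [535.9 -36.7] 46.846644858578145
67 [537.3 -33.5] 45.00654192884621
```

Run:
```python
from look import *
np.set_printoptions(precision=1,suppress=True)
b=orange('w8',(60,100,330,240));s=np.array([539.3,-38.4]);R=np.array([[.992,.125],[-.125,.992]])
for z in (41,51,61):
    Q=(plane('w8',b,z)[:,:2]-s)@R.T; i=b[:,0].argmin();j=b[:,1].argmin();print(z,'near',Q[:,0].min(),'left',Q[b[:,1]<235][:,1].max(),'at along',Q[j,0],b[i],b[j])
    k=(b[:,0]<200)&(b[:,1]<232); print(Q[k][::8])
c=(0,0);i=np.load('pics/w8.npz')['view'];print(-i[:3,:3].T@i[:3,3])
# level prediction with bowl centred at seat
th=np.radians([90,120,150,180,200]);P=np.c_[s+(np.c_[52*np.cos(th),52*np.sin(th)])@R,np.full(5,61)];print(proj('w8',P))
```

```text
41 near -66.77091785648102 left 43.7583963645956 at along -15.212343310406531 [152 236] [220 170]
[[-28.9  40. ]
 [-34.4  36.8]
 [-40.   33.6]
 [-45.8  29.6]
 [-51.1  24.9]
 [-55.3  19.5]
 [-59.6  13.9]
 [-62.6   8.2]
 [-65.    2.4]]
51 near -60.340171844657014 left 45.79182098827329 at along -11.766135763817 [152 236] [220 170]
[[-24.7  42.3]
 [-29.9  39.2]
 [-35.1  36.2]
 [-40.6  32.5]
 [-45.6  28. ]
 [-49.5  22.9]
 [-53.6  17.7]
 [-56.4  12.3]
 [-58.7   6.9]]
61 near -53.909425832832994 left 47.82524561195097 at along -8.319928217227467 [152 236] [220 170]
[[-20.4  44.5]
 [-25.3  41.7]
 [-30.2  38.8]
 [-35.4  35.3]
 [-40.1  31.2]
 [-43.8  26.3]
 [-47.6  21.4]
 [-50.2  16.4]
 [-52.4  11.3]]
[573.4  45.4 213.8]
[[234.4 162.4]
 [189.  175.1]
 [161.  207.6]
 [156.9 248.1]
 [166.7 273.8]]
```

```bash
python3 -m handwheel '-1 0 0 -0.1 0;-1 0 0 -0.1 0;-0.85 0 0 0 0;-0.8 0 0 0 0;-0.7 0 0 0 0;-0.6 0 0 0 0;-0.6 0 0 0 0;-0.6 0 0 0 0'
python3 - <<'E'
from look import *
np.set_printoptions(precision=1,suppress=True)
go([583,-33,50],7.2);grab('wrist','w9')
b=orange('w9',(60,100,330,240));print(b.min(0),b.max(0));a=b[(b[:,1]<230)&(b[:,0]<300)]
for z in (51,56,61): print(z,*circ(plane('w9',a,z)))
E
```

```text
time_s: 14.9
eef_pos: [580.7, -33.4, 50.6]
tcp_rot: [0.662, 0.749, -0.001, -0.002]
contact_force: [-1.1, 0.1, -0.2]
finger_gap: 0.19
grip_force: 0.0
pos [580.7 -33.4  50.6] heading 7.09 tilt [-0.  0. -1.] shift cm [0.  0.2 0.1] turn -0.11 F [-1.1  0.1 -0.2] gap 0.19 t 14.9
[156 171] [324 239]
51 [528.3 -36.3] 44.4878086161228
56 [529.6 -33.7] 43.11287632536043
61 [530.9 -31.2] 41.737944034678
```

```bash
python3 -m handwheel '-0.4 0 0 0 0;-0.2 0 0 0 0;0 0 0 0 0;0 0 0 0 0;0 0 0 0 0;0 0 0 0 0;0 0 0 -0.3 0;0 0 0 -0.5 0'
python3 -m handwheel '0 0 0 -1 0;0 0 0 -2 0;0 0 0 -3.5 0;0 0 0 -3.5 0;0 0 0 -3.5 0;0.5 0 0 -2 0;1 0 0 0 0;1 0 0 0 0'
python3 - <<'E'
from look import *
np.set_printoptions(precision=1,suppress=True)
go([583,-33,50],7.2);grab('wrist','w10');grab('top','t10');grab('scene','s10')
b=orange('w10',(150,100,330,235));b=b[b[:,1]<230];print(b.min(0),b.max(0))
t=orange('t10',(320,160,420,260));print(t.min(0),t.max(0))
for z in (41,51,61,71): print(z,*circ(plane('w10',b,z)),*circ(plane('t10',t,z)))
E
```

```text
time_s: 15.62
eef_pos: [581.9, -33.6, 59.4]
tcp_rot: [0.662, 0.749, -0.0, -0.001]
contact_force: [0.1, 0.1, -0.4]
finger_gap: 0.499
grip_force: 0.0
time_s: 16.28
eef_pos: [583.2, -33.8, 217.0]
tcp_rot: [0.662, 0.75, 0.001, 0.002]
contact_force: [0.7, -0.6, -0.7]
finger_gap: 0.652
grip_force: 0.0
pos [583.2 -33.8 217. ] heading 7.1 tilt [ 0. -0. -1.] shift cm [ 0.1 -0.1 16.7] turn -0.1 F [ 0.7 -0.6 -0.7] gap 0.652 t 16.2833
[230 140] [319 226]Traceback (most recent call last):
  File "<stdin>", line 5, in <module>
  File "look.py", line 28, in orange
    return max(cv2.findContours(k,cv2.RETR_EXTERNAL,cv2.CHAIN_APPROX_NONE)[0],key=cv2.contourArea).reshape(-1,2)
           ~~~^^^^^^^^^^^^^^^^^^^^^^^^^^^^^^^^^^^^^^^^^^^^^^^^^^^^^^^^^^^^^^^^^^^^^^^^^^^^^^^^^^^^
ValueError: max() iterable argument is empty
```

Run:
```python
from look import *
np.set_printoptions(precision=1,suppress=True)
b=orange('w10',(150,100,345,238))
for z in (51,56,61,66):
    P=plane('w10',b,z);c,r=circ(P);d=np.hypot(*(P[:,:2]-c).T);print(z,c,r,'resid',d.std(),'maxdev',abs(d-r).max())
s=orange('s10',(280,200,420,300));print('scene',s.min(0),s.max(0),cv2.fitEllipse(s))
# carrier left corners: wood mask
im=cv2.imread('pics/w10.png');h=cv2.cvtColor(im,cv2.COLOR_BGR2HSV)
m=((h[...,0]>10)&(h[...,0]<28)&(h[...,1]>60)&(h[...,2]>120)).astype(np.uint8);m[238:]=0
c=max(cv2.findContours(m,cv2.RETR_EXTERNAL,cv2.CHAIN_APPROX_NONE)[0],key=cv2.contourArea).reshape(-1,2)
A=c[(c.sum(1)).argmin()];B=c[(c[:,0]-c[:,1]).argmax()];print('corners',A,B)
l=plane('w10',[A,B],18)[:,:2];u=(l[1]-l[0]);L=np.linalg.norm(u);u/=L;print(l,L,'yaw',np.arctan2(u[1],u[0]),'seat',l.mean(0)+65*np.array([u[1],-u[0]]))
```

```text
51 [533.6 -45.2] 53.354569166750466 resid 0.552515020950268 maxdev 1.526874374106157
56 [534.2 -43.8] 52.54095934775421 resid 0.5440896573273398 maxdev 1.5035908951822776
61 [534.8 -42.4] 51.727349528755916 resid 0.5356642937044328 maxdev 1.480307416256771
66 [535.3 -41. ] 50.913739709764045 resid 0.5272389300815343 maxdev 1.4570239373223615
scene [329 233] [370 269] ((349.6342468261719, 250.32415771484375), (34.768550872802734, 40.69521713256836), 103.0707778930664)
corners [222 124] [341 124]
[[458.7  16. ]
 [605.6  33.9]] 147.9774388773685 yaw 0.1210547298637552 seat [540.  -39.6]
```

The bowl stands level in the ring: rim circle r = 51.7 mm at z = 61 with 0.5 mm residual, centre (535,-42), within the ring's play. Now the beaker: go over and measure from the wrist.

```bash
python3 -m handwheel '1 2.9 1.2 0 0;1 2.9 1.2 0 0;1 2.9 1.2 0 0;1 2.9 1.2 0 0;1 2.9 1.2 0 0;1 2.9 1.2 0 0;1 2.9 1.2 0 0;1 0 0 0 0'
python3 -m handwheel '1 0 0 0 0;1 0 0 0 0;1 0 0 0 0;1 0 0 0 0;1 0 0 0 0;1 0 0 0 0;1 0 0 0 0;1 0 0 0 0'
python3 - <<'E'
from look import *
np.set_printoptions(precision=1,suppress=True)
go([636,229,217],7.2);grab('wrist','w11')
p=proj('w11',[[636,230,78],[636,230,0]]);print(p)
im=cv2.imread('pics/w11.png');h=cv2.cvtColor(im,cv2.COLOR_BGR2HSV)
m=((h[...,1]<60)&(h[...,2]>115)).astype(np.uint8);m[240:]=0
n,lab,st,ce=cv2.connectedComponentsWithStats(m)
for i in range(1,n):
    if st[i,4]>150: print(st[i],ce[i])
E
```

```text
time_s: 17.1
eef_pos: [640.7, 183.8, 212.3]
tcp_rot: [0.66, 0.751, 0.0, -0.002]
contact_force: [1.2, -0.3, 0.8]
finger_gap: 0.999
grip_force: 0.0
time_s: 17.77
eef_pos: [640.8, 177.7, 214.8]
tcp_rot: [0.662, 0.749, 0.0, 0.0]
contact_force: [0.3, 0.4, -0.4]
finger_gap: 1.002
grip_force: 0.0
pos [640.8 177.7 214.8] heading 7.05 tilt [ 0. -0. -1.] shift cm [ 5.2  0.2 -0.2] turn -0.15 F [ 0.3  0.4 -0.4] gap 1.002 t 17.7667
[[318.7 138.7]
 [318.3 133.1]]
[318   0  26  17 264] [330.5   5.4]
[222   4  13  32 234] [228.4  17.5]
[ 514    8   94   93 6168] [562.5  59.9]
[357  11  20  18 153] [366.3  17.8]
[ 253   33  103  131 6187] [306.8 107.6]
[ 432   61   36   45 1018] [449.4  84.9]
[ 57  83  37  34 629] [ 71.8 101.5]
[395 106  27  38 514] [408.2 122.3]
[  0 136  27  29 627] [ 11.5 150. ]
[  73  151   63   57 2773] [104.4 179.5]
[  0 185  12  55 331] [  3.4 220.5]
[ 382  189   63   51 2266] [414.  214.7]
```

Run:
```python
from look import *
np.set_printoptions(precision=1,suppress=True)
im=cv2.imread('pics/w11.png');g=cv2.cvtColor(im,cv2.COLOR_BGR2GRAY)[80:200,255:385]
c=cv2.HoughCircles(cv2.resize(g,None,fx=3,fy=3,interpolation=cv2.INTER_CUBIC),cv2.HOUGH_GRADIENT,1.5,20,param1=120,param2=30,minRadius=65,maxRadius=105)
if c is not None:
    for x,y,r in c[0][:5]:
        u=np.array([x/3+255,y/3+80]);print(u,r/3,plane('w11',u,78),'r mm',r/3/282.8*np.dot(np.array([0,0,1]),ray('w11',u)[0]-[0,0,78]),'tri',cross('w11',[u],'t0',[[264.3,165.7]]))
    np.save('pics/b.npy',c)
for row in g[::6]: print(' '.join('%3d'%v for v in row[::5]))
```

```text
[321.8 135.8] 27.566666 [[638.8 233.3  78. ]] r mm 29.128560442047355 tri [[639.1 232.5  65.8   0.3]]
[322.8 127.8] 24.166666 [[638.8 241.5  78. ]] r mm 25.535921108657586 tri [[641.8 237.8  44.8   5.8]]
[327.8 139.2] 31.916666 [[645.5 230.6  78. ]] r mm 33.725025929908945 tri [[643.4 231.2  59.9   7.5]]
[313.8 137.8] 31.816666 [[630.8 230.3  78. ]] r mm 33.61936072198735 tri [[632.1 230.1  89.7   3.5]]
[315.8 128.2] 23.016668 [[631.7 240.1  78. ]] r mm 24.320764538342583 tri [[635.1 235.9  67.8  10. ]]
101 108 116 111 101 116 124 120 121 117 114 115 115 110 108 108 105 104  95 101 104 101 104 104 100  86
103 120 129 132 118 103 109 118 117 116 111 112 117 118 112 114 116 112 108 108 104 103 101 100 100 107
112 127 138 136 137 124 108 114 117 119 111 119 120 117 118 117 112 110 102 105 103 110 102 103 101 104
116 123 130 128 132 123 110 113 124 119 115 118 121 114 113 110 113 112 102  97  97 104 104 101 104 107
109 118 110 122 118 129 123 119 123 118 118 120 121 111 111 112 113 109  99  96  93 103 104 103 107 111
 89 100 100 105 107 117 124 122 121 118 120 144 254 246 255 230 118 117
[... 788 characters left out ...]
  58  60  59 145 242 239 236 233 225 239  90  88  80  80  82  80  85  88  87
 87  90  91  83  85  92  89  56  60  60  63  64  58  49  55  59  97  91  86  87  86  84  81  86  85  96
 87  92  89  83  88  97  80  59  61  56  60  58  58  59  63  89  91  91  93  92  86  90  88  91  86  89
 96  95  90  89  90  91  63  60  60  59  55  52  59  61  56  82  85  84  84  84  81  86  85  91  84  88
 95  98  98  95  96  94  60  63  60  58  57  55  54  57  84  80  79  85  87  83  79  82  88  83  91  96
 87  93  91  96  94  98  62  62  61  59  58  58  60  58  78  85  91  90  80  83  81  87  82  91  92  91
 83  87  93  91  88  87  73  64  64  64  64  61  59  79  86  84  83  86  84  80  77  90  84  84  83  87
```

```bash
python3 -m handwheel '1 2 0.2 0 0;1 2.2 0.1 0 0;1 1.2 0 2 0;1 0 0 3 0;1 0 0 3 0;1 0 0 2 0;1 0 0 0 0;1 0 0 0 0'
python3 -c "
from look import *
go([637.5,232,43],7.2)"
```

```text
time_s: 18.48
eef_pos: [636.3, 232.0, 113.5]
tcp_rot: [0.662, 0.749, -0.001, -0.001]
contact_force: [1.1, -0.9, 0.2]
finger_gap: 1.002
grip_force: 0.0
pos [636.3 232.  113.5] heading 7.09 tilt [-0.003 -0.    -1.   ] shift cm [-0.01  0.14  7.05] turn -0.11 F [ 1.1 -0.9  0.2] gap 1.002 t 18.4833
```

```bash
python3 -m handwheel '1 0 0.1 1.5 0;1 0 0 2 0;1 0 0 2 0;1 0 0 1.5 0;1 0 0 0 0;1 0 0 0 0;0.7 0 0 0 0;0.5 0 0 0 0'
python3 -m handwheel '0.4 0 0 0 0;0.3 0 0 0 0;0.3 0 0 0 0;0.2 0 0 0 0;0.2 0 0 0 0;0 0 0 0 0;-0.2 0 0 0 0;-0.4 0 0 0 0'
python3 -c "
from look import *
go([637.5,232,43],7.2)"
```

```text
time_s: 19.15
eef_pos: [639.7, 232.5, 46.9]
tcp_rot: [0.662, 0.749, 0.002, 0.001]
contact_force: [0.1, -0.4, 1.2]
finger_gap: 0.924
grip_force: 0.0
time_s: 19.82
eef_pos: [638.1, 232.2, 44.8]
tcp_rot: [0.662, 0.749, 0.0, 0.0]
contact_force: [-0.3, -0.5, 2.8]
finger_gap: 0.633
grip_force: 30.0
pos [638.1 232.2  44.8] heading 7.09 tilt [ 0.  0. -1.] shift cm [-0.01 -0.06  0.18] turn -0.11 F [-0.3 -0.5  2.8] gap 0.633 t 19.8167
```

```bash
python3 -m handwheel '-1 0 0 -0.5 0;-1 0 0 -1.5 0;-1 0 0 -3 0;-1 0 0 -3 0;-1 -0.5 -0.3 -3 0;-1 -1.5 -0.8 -2 0;-1 -2.5 -1.3 0 0;-1 -2.8 -1.5 0 0'
python3 -m handwheel '-1 -2.8 -1.5 0 0;-1 -2.8 -1.5 0 0;-1 -2.8 -1.5 0 0;-1 -2.8 -1.5 0 0;-1 -2.8 -1.5 0 0;-1 -2 -1 0 0;-1 -1.5 -0.5 0 0;-1 -1 0 0 0'
python3 -m handwheel '-1 0 0 0 0;-1 0 0 0 0;-1 0 0 0 0;-1 0 0 0 0;-1 0 0 0 0;-1 0 0 0 0;-1 0 0 0 0;-1 0 0 0 0'
python3 - <<'E'
from look import *
np.set_printoptions(precision=1,suppress=True)
go([534.8,-42.4,155],7.0);grab('wrist','w12');grab('scene','s12')
E
```

```text
time_s: 20.48
eef_pos: [609.5, 155.4, 176.7]
tcp_rot: [0.661, 0.75, 0.002, 0.002]
contact_force: [-0.6, -0.5, -0.9]
finger_gap: 0.633
grip_force: 30.0
time_s: 21.15
eef_pos: [540.5, -41.4, 174.5]
tcp_rot: [0.663, 0.749, -0.001, -0.001]
contact_force: [0.4, -0.1, -0.2]
finger_gap: 0.628
grip_force: 30.0
time_s: 21.82
eef_pos: [541.8, -39.4, 174.5]
tcp_rot: [0.662, 0.75, -0.0, -0.0]
contact_force: [0.0, -0.3, -0.7]
finger_gap: 0.636
grip_force: 30.0
pos [541.8 -39.4 174.5] heading 7.12 tilt [-0.  0. -1.] shift cm [-0.2 -0.7  1.9] turn 0.12 F [ 0.  -0.3 -0.7] gap 0.636 t 21.8167
```

```bash
python3 -m handwheel '-1 -0.1 -0.4 1 0;-1 -0.1 -0.3 2 0;-1 0 0 2.5 0;-1 0 0 2 0;-1 0 0 1.2 0;-1 0 0 0.5 0;-1 0 0 0 0;-1 0 0 0 0'
python3 -c "
from look import *
go([534.8,-42.4,67],7.0)"
python3 -m handwheel '-1 0 0 0.3 0;-1 0 0 0.3 0;-1 0 0 0 0;-1 0 0 0 0;-1 0 0 0 0;-1 0 0 0 0;-1 0 0 0 0;-1 0 0 0 0'
python3 -c "
from look import *
go([534.8,-42.4,67],7.0)"
```

```text
time_s: 22.58
eef_pos: [535.5, -42.7, 82.8]
tcp_rot: [0.662, 0.749, 0.0, 0.0]
contact_force: [-0.2, -0.2, -0.6]
finger_gap: 0.633
grip_force: 30.0
pos [535.5 -42.7  82.8] heading 7.08 tilt [ 0. -0. -1.] shift cm [ 0.04 -0.07  1.58] turn 0.08 F [-0.2 -0.2 -0.6] gap 0.633 t 22.5833
time_s: 23.25
eef_pos: [535.2, -42.6, 76.7]
tcp_rot: [0.662, 0.749, 0.0, 0.0]
contact_force: [-1.0, 0.2, 0.1]
finger_gap: 0.631
grip_force: 30.0
pos [535.2 -42.6  76.7] heading 7.08 tilt [ 0. -0. -1.] shift cm [ 0.03 -0.04  0.97] turn 0.08 F [-1.   0.2  0.1] gap 0.631 t 23.25
```

```bash
python3 -m handwheel '-1 0 0 0.2 0;-1 0 0 0.2 0;-1 0 0 0 0;-1 0 0 0 0;-1 0 0 0 0;-1 0 0 0 0;-1 0 0 0 0;-1 0 0 0 0'
python3 -m handwheel '-1 0 0 0.2 0;-1 0 0 0.1 0;-1 0 0 0 0;-1 0 0 0 0;-1 0 0 0 0;-1 0 0 0 0;-1 0 0 0 0;-1 0 0 0 0'
python3 -c "
from look import *
go([534.8,-42.4,67],7.0)"
```

```text
time_s: 23.92
eef_pos: [535.2, -42.6, 72.6]
tcp_rot: [0.662, 0.749, 0.0, 0.0]
contact_force: [0.8, -0.7, -0.8]
finger_gap: 0.63
grip_force: 30.0
time_s: 24.58
eef_pos: [535.1, -42.6, 69.6]
tcp_rot: [0.662, 0.749, -0.0, 0.0]
contact_force: [-1.1, -0.3, -1.0]
finger_gap: 0.633
grip_force: 30.0
pos [535.1 -42.6  69.6] heading 7.08 tilt [ 0. -0. -1.] shift cm [ 0.03 -0.03  0.26] turn 0.08 F [-1.1 -0.3 -1. ] gap 0.633 t 24.5833
```

```bash
python3 -m handwheel '-1 0 0 0.15 0;-1 0 0 0.1 0;-1 0 0 0 0;-1 0 0 0 0;-1 0 0 0 0;-1 0 0 0 0;-1 0 0 0 0;-1 0 0 0 0'
python3 -m handwheel '-1 0 0 0.1 0;-1 0 0 0.1 0;-1 0 0 0 0;-1 0 0 0 0;-1 0 0 0 0;-1 0 0 0 0;-1 0 0 0 0;-1 0 0 0 0'
python3 -c "
from look import *
go([534.8,-42.4,67],7.0)"
```

```text
time_s: 25.25
eef_pos: [535.2, -42.7, 67.2]
tcp_rot: [0.662, 0.749, -0.0, 0.0]
contact_force: [-0.8, -2.3, 2.1]
finger_gap: 0.635
grip_force: 30.0
time_s: 25.92
eef_pos: [535.4, -43.1, 66.6]
tcp_rot: [0.662, 0.75, -0.0, 0.001]
contact_force: [-3.7, -2.1, 12.7]
finger_gap: 0.636
grip_force: 30.0
pos [535.4 -43.1  66.6] heading 7.11 tilt [ 0.001 -0.001 -1.   ] shift cm [ 0.08 -0.05 -0.04] turn 0.11 F [-3.7 -2.1 12.7] gap 0.636 t 25.9167
```

```bash
python3 -m handwheel '-1 0 0 -0.1 0;-1 0 0 0 0;0.3 0 0 0 0;0.4 0 0 0 0;0.5 0 0 0 0;0.6 0 0 0 0;0.7 0 0 0 0;0.7 0 0 0 0'
python3 -m handwheel '0.7 0 0 0 0;0.7 0 0 -0.5 0;0.7 0 0 -1 0;0.7 0 0 -2 0;0.7 0 0 -3 0;0.7 0 0 -4 0;0.7 0 0 -4 0;0.7 0 0 -4 0'
python3 -m handwheel '0.7 0 0 -3 0;0.7 0 0 0 0;0.7 0 0 0 0;0.7 0 0 0 0;0.7 0 0 0 0;0.7 0 0 0 0;0.7 0 0 0 0;0.7 0 0 0 0'
python3 - <<'E'
from look import *
np.set_printoptions(precision=1,suppress=True)
go([534.8,-42.4,267],7.0);grab('wrist','w13');grab('scene','s13')
b=orange('w13',(150,60,420,238));print(b.min(0),b.max(0))
for z in (56,61,66):
    P=plane('w13',cv2.convexHull(b).reshape(-1,2),z);c,r=circ(P);d=np.hypot(*(P[:,:2]-c).T);print(z,c,r,d.std())
g=cv2.cvtColor(cv2.imread('pics/w13.png'),cv2.COLOR_BGR2GRAY)
p=proj('w13',[535,-42.5,100])[0];print('expect mouth',p);x,y=p.astype(int)
r=g[y-40:y+41,x-40:x+41]
c=cv2.HoughCircles(cv2.resize(r,None,fx=3,fy=3,interpolation=cv2.INTER_CUBIC),cv2.HOUGH_GRADIENT,1.5,20,param1=120,param2=30,minRadius=60,maxRadius=100)
if c is not None:
    for X,Y,R in c[0][:3]: u=[X/3+x-40,Y/3+y-40];print(u,R/3,plane('w13',u,100),R/3/282.8*(ray('w13',u)[0][2]-100))
E
```

```text
time_s: 26.58
eef_pos: [535.1, -42.4, 65.7]
tcp_rot: [0.662, 0.749, -0.0, -0.0]
contact_force: [0.7, -0.6, 0.2]
finger_gap: 0.827
grip_force: 0.0
time_s: 27.25
eef_pos: [534.6, -42.4, 253.7]
tcp_rot: [0.662, 0.749, 0.0, 0.0]
contact_force: [0.9, -0.5, -0.1]
finger_gap: 0.85
grip_force: 0.0
time_s: 27.92
eef_pos: [534.7, -42.5, 280.0]
tcp_rot: [0.662, 0.749, -0.0, -0.001]
contact_force: [-0.2, -0.2, -0.8]
finger_gap: 0.846
grip_force: 0.0
pos [534.7 -42.5 280. ] heading 7.08 tilt [-0.  0. -1.] shift cm [0.  0.  1.3] turn 0.08 F [-0.2 -0.2 -0.8] gap 0.846 t 27.9167
[280 133] [355 208]
56 [534.6 -43.6] 52.99841498107475 0.3904429828147338
61 [534.5 -42.6] 52.31210616862937 0.38538689840245954
66 [534.4 -41.5] 51.6257973561792 0.38033081399018426
expect mouth [317.6 178.5]
[np.float64(317.25), np.float64(179.25)] 22.35 [[534.7 -43.5 100. ]] 27.037496910178625
[np.float64(319.75), np.float64(170.25)] 33.05 [[536.4 -31.8 100. ]] 39.98161898460753
[np.float64(311.75), np.float64(170.75)] 31.949999 [[526.7 -33.7 100. ]] 38.65091532255093
```

The beaker stands upright and central (mouth at (534.7,-43.5,100), bowl rim (534.5,-42.6)). Now the handle.

```bash
python3 -m handwheel '0.7 0 0 -2 -5;1 0 0 0 -7;1 0 0 0 -7;1 0 0 0 -7;1 0 0 0 -7;1 0 0 0 -7;1 0 0 0 -7;1 0 0 0 -7'
python3 -m handwheel '1 0 0 0 -7;1 0 0 0 -7;1 0 0 0 -7;1 0 0 0 -7;1 0 0 0 -6;1 0 0 0 -2;1 -1.5 -3 0 0;1 -1.5 -3 0 0'
python3 -m handwheel '1 -1.4 -3.1 0 0;1 0 0 0 0;1 0 0 0 0;1 0 0 0 0;1 0 0 0 0;1 0 0 0 0;1 0 0 0 0;1 0 0 0 0'
python3 - <<'E'
from look import *
np.set_printoptions(precision=1,suppress=True)
go([590,-128,300],97.0);grab('wrist','w14');grab('top','t14');grab('scene','s14')
p=proj('w14',[[506,-138,200],[597,-127,200]]);print('bar ends expected',p)
im=cv2.imread('pics/w14.png');h=cv2.cvtColor(im,cv2.COLOR_BGR2GRAY)
for y in range(60,240,12): print(y,' '.join('%3d'%v for v in h[y,250:400:4]))
E
```

```text
time_s: 28.68
eef_pos: [535.1, -42.6, 300.8]
tcp_rot: [0.247, 0.969, 0.0, -0.0]
contact_force: [0.1, 0.0, 0.5]
finger_gap: 1.001
grip_force: 0.0
time_s: 29.35
eef_pos: [572.0, -97.6, 301.1]
tcp_rot: [-0.063, 0.998, 0.0, -0.0]
contact_force: [0.7, 0.2, 0.8]
finger_gap: 0.997
grip_force: 0.0
time_s: 30.02
eef_pos: [589.7, -126.7, 301.3]
tcp_rot: [-0.062, 0.998, -0.0, 0.0]
contact_force: [0.2, -0.9, -0.5]
finger_gap: 0.999
grip_force: 0.0
pos [ 589.7 -126.7  301.3] heading 97.14 tilt [ 0. -0. -1.] shift cm [-0.  -0.1  0.1] turn 0.14 F [ 0.2 -0.9 -0.5] gap 0.999 t 30.0167
bar ends expected [[316.1 106.1]
 [315.7 203.9]]
60  78  90  79  83  77  83  78  76  82  80  84  90  84  80  89  85  91  84  93  89  85  81  82  79  78  86  90  82  82  79  78  84  82  84  85  88  89  86
72  85  84  77  80  84  85  83  77  77  79  84  82  84  83  80  82  79  82  90  96  91  90  86  80  81  84  86  84  79  78  83  89  97  96  88  94  89  93
84  54  57  54  51  63  81  79  77  83  82  85  81  84  81  83  82  86  91  97  92  91  83  85  95  95  89  83  85  93  89  89  95 102 105  99  98  87  86
96 227 227 
[... 1159 characters left out ...]
 121 119 117 112 113 111 110 132 112 111 111 112 115 112 114 160 113 113 114
192 106 104  99 108 106  97  87  82  76  79  87  93  96  99  90 172 214 219 158  87  86  80  80  77  78  80  78  89  94  87  82  84  92  88  85  85  82  79
204  97 100  98 100  88  87  90  91  95  95  98  98 100  99  95 168 215 218 166  89  85  79  85  97 104  99  94  86  77  80  93 105  99  88  85  82  93  91
216  97  95  90 100  92  85  89  82  82  89  87  90  92  99 105  97  92  92  84  85  81  82  87 104 105  92  86  88 101 103 107 111 109 104  95  94  93  95
228  64  66  61  58  60  82  82  83  92  88  82  92 100  97 101 106 109  99  96  93  92  86  81  89  98  94  99 105 115 109 107 106 102  95  96  98  62  29
```

Run:
```python
from look import *
np.set_printoptions(precision=1,suppress=True)
h=cv2.cvtColor(cv2.imread('pics/w14.png'),cv2.COLOR_BGR2GRAY)
for y in (186,192,198,204): print(y,h[y,302:332])
print('col',h[90:120:2,316],h[200:222:2,316])
G=cv2.GaussianBlur(h,(1,5),0).astype(float)
```

```text
186 [120 119 119 119 120 112 114 141 173 200 212 213 215 215 216 218 219 221
 224 217 166 122 125 122 120 119 120 119 123 125]
192 [ 99  96  95  93  90  88 107 139 172 200 213 213 214 215 216 218 219 220
 224 219 158  87  90  89  87  85  86  88  86  84]
198 [101  99  97  96  94 105 115 137 171 199 213 215 215 216 217 218 219 220
 224 217 182 126  82  85  86  85  85  82  81  82]
204 [ 99  96  96  97  95  97 107 134 168 198 212 215 215 216 216 218 218 219
 224 217 166 100  84  88  89  90  88  86  85  82]
col [223 221 152 194 184 211 218 218 217 217 217 217 217 217 217] [216 216 216 217 217 211 144  95  95  93  95]
```

Run:
```python
from look import *
np.set_printoptions(precision=1,suppress=True)
P=plane('w14',[[315.6,211.5],[315.6,190],[315.6,120],[315.6,97]],200);print(P);u=P[0]-P[2];print('yaw',np.arctan2(u[1],u[0]),'centre',P[0]-55*u/np.linalg.norm(u),'len',np.linalg.norm(P[0]-P[3]))
# height check: bar width
a,b=plane('w14',[[308.3,195],[322.7,195]],200);print('width',np.linalg.norm(a-b))
go([550,-132,176],97)
# beaker/candle context in t14
```

```text
[[ 604.9 -126.1  200. ]
 [ 583.  -128.8  200. ]
 [ 518.  -136.9  200. ]
 [ 498.3 -139.4  200. ]]
yaw 0.1235439087902155 centre [ 550.3 -132.9  200. ] len 107.39367228974841
width 13.995983179701216
pos [ 589.9 -127.1  301.2] heading 97.11 tilt [ 0. -0. -1.] shift cm [ 4.   0.  12.5] turn 0.11 F [ 0.  -0.6 -0.2] gap 0.997 t 30.1667
```

```bash
python3 -m handwheel '1 1.5 -0.1 0 0;1 1.5 0 0 0;1 0.9 0 1 0;1 0 0 3 0;1 0 0 3 0;1 0 0 3 0;1 0 0 2 0;1 0 0 0 0'
python3 -c "
from look import *
go([551,-132.8,166],97.1)"
```

```text
time_s: 30.83
eef_pos: [548.3, -131.9, 176.9]
tcp_rot: [-0.062, 0.998, 0.002, -0.004]
contact_force: [-0.3, 0.5, 0.4]
finger_gap: 0.999
grip_force: 0.0
pos [ 548.3 -131.9  176.9] heading 97.07 tilt [-0.009  0.004 -1.   ] shift cm [-0.26 -0.13  1.08] turn -0.03 F [-0.3  0.5  0.4] gap 0.999 t 30.8333
```

```bash
python3 -m handwheel '1 0 0 0.3 0;1 0 0 0 0;1 0 0 0 0;0.6 0 0 0 0;0.3 0 0 0 0;0 0 0 0 0;-0.2 0 0 0 0;-0.4 0 0 0 0'
python3 -c "
from look import *
go([551,-132.8,166],97.1)"
python3 -m handwheel '-0.4 0 0 0 0;-0.4 0 0 0 0;-0.4 0 0 0 0;-0.5 0 0 0 0;-0.5 0 0 0 0;-0.5 0 0 0 0;-0.5 0 0 0 0;-0.5 0 0 0 0'
python3 -c "
from look import *
go([551,-132.8,166],97.1)"
```

```text
time_s: 31.5
eef_pos: [551.5, -133.3, 178.4]
tcp_rot: [-0.062, 0.998, -0.0, 0.0]
contact_force: [-0.3, -0.7, 0.8]
finger_gap: 0.707
grip_force: 0.0
pos [ 551.5 -133.3  178.4] heading 97.08 tilt [ 0.001 -0.    -1.   ] shift cm [0.05 0.06 1.24] turn -0.02 F [-0.3 -0.7  0.8] gap 0.707 t 31.5
time_s: 32.17
eef_pos: [551.4, -133.3, 178.0]
tcp_rot: [-0.062, 0.998, 0.0, -0.0]
contact_force: [0.2, 0.0, 0.3]
finger_gap: 0.257
grip_force: 0.0
pos [ 551.4 -133.3  178. ] heading 97.08 tilt [-0.  0. -1.] shift cm [0.04 0.05 1.2 ] turn -0.02 F [0.2 0.  0.3] gap 0.257 t 32.1667
```

```bash
python3 -m handwheel '-0.3 0 0 0.3 0;-0.3 0 0 0.5 0;-0.3 0 0 0.4 0;-0.3 0 0 0 0;-0.3 0 0 0 0;-0.4 0 0 0 0;-0.5 0 0 0 0;-0.5 0 0 0 0'
python3 -m handwheel '-0.55 0 0 0 0;-0.6 0 0 0 0;-0.65 0 0 0 0;-0.7 0 0 0 0;-0.75 0 0 0 0;-0.8 0 0 0 0;-0.9 0 0 0 0;-1 0 0 0 0'
python3 -c "
from look import *
go([551,-132.8,166],97.1);grab('scene','s15')"
```

```text
time_s: 32.83
eef_pos: [551.6, -133.3, 166.2]
tcp_rot: [-0.062, 0.998, -0.0, 0.0]
contact_force: [0.6, -0.8, -0.1]
finger_gap: 0.267
grip_force: 0.0
time_s: 33.5
eef_pos: [551.5, -133.6, 166.1]
tcp_rot: [-0.062, 0.998, -0.0, 0.0]
contact_force: [-0.4, -2.0, 0.9]
finger_gap: 0.159
grip_force: 30.0
pos [ 551.5 -133.6  166.1] heading 97.1 tilt [ 0.    -0.001 -1.   ] shift cm [0.04 0.09 0.01] turn 0.0 F [-0.4 -2.   0.9] gap 0.159 t 33.5
```

Gripped at 14 mm opening with 30 N. Lift gently 10 cm.

```bash
python3 -m handwheel '-1 0 0 -0.1 0;-1 0 0 -0.2 0;-1 0 0 -0.3 0;-1 0 0 -0.4 0;-1 0 0 -0.5 0;-1 0 0 -0.5 0;-1 0 0 -0.5 0;-1 0 0 -0.5 0'
python3 -m handwheel '-1 0 0 -0.6 0;-1 0 0 -0.6 0;-1 0 0 -0.6 0;-1 0 0 -0.6 0;-1 0 0 -0.6 0;-1 0 0 -0.6 0;-1 0 0 -0.6 0;-1 0 0 -0.6 0'
python3 -m handwheel '-1 0 0 -0.6 0;-1 0 0 -0.5 0;-1 0 0 -0.5 0;-1 0 0 -0.4 0;-1 0 0 -0.3 0;-1 0 0 -0.2 0;-1 0 0 -0.1 0;-1 0 0 0 0'
python3 -m handwheel '-1 0 0 0 0;-1 0 0 0 0;-1 0 0 0 0;-1 0 0 0 0;-1 0 0 0 0;-1 0 0 0 0;-1 0 0 0 0;-1 0 0 0 0'
python3 - <<'E'
from look import *
np.set_printoptions(precision=1,suppress=True)
go([551,-132.8,270],97.1);grab('scene','s16');grab('top','t16');grab('wrist','w16')
# level check: predicted corner pixels if level, matched against s15 patches
from scipy.spatial.transform import Rotation
dz=sense()['eef_pos'][2]-166.1
c=np.array([551.3,-132.6]);y=.1235;R=np.array([[np.cos(y),-np.sin(y)],[np.sin(y),np.cos(y)]])
a=cv2.imread('pics/s15.png');b=cv2.imread('pics/s16.png')
pts={'NR':(-75,-160,18),'FR':(75,-160,18),'NL':(-75,160,18),'FL':(75,160,18),'candletop':(0,-90,100),'bowlrim':(-4,90,61),'beaker':(-4,91,90)}
for n,p in pts.items():
    w=np.r_[c+R@np.array(p[:2]),p[2]];p0=proj('s15',w)[0];p1=proj('s16',w+[0,0,dz])[0]
    u,v=p0.round().astype(int);r=9
    if not(r<v<399-r and r<u<639-r): print(n,'out');continue
    t=a[v-r:v+r+1,u-r:u+r+1];q=(p1-p0).round().astype(int);U,V=u+q[0],v+q[1];s=b[max(V-r-12,0):V+r+13,U-r-12:U+r+13]
    M=cv2.matchTemplate(s,t,cv2.TM_CCOEFF_NORMED);_,k,_,l=cv2.minMaxLoc(M);print(n,'pred shift',p1-p0,'dev from level',l[0]-12,l[1]-(V-r-max(V-r-12,0)),round(k,2))
E
```

```text
time_s: 34.22
eef_pos: [551.5, -133.3, 196.7]
tcp_rot: [-0.062, 0.998, -0.0, 0.0]
contact_force: [-1.0, -0.7, -7.7]
finger_gap: 0.158
grip_force: 30.0
time_s: 34.88
eef_pos: [551.4, -133.2, 244.6]
tcp_rot: [-0.062, 0.998, 0.0, -0.0]
contact_force: [0.3, -0.2, -8.2]
finger_gap: 0.16
grip_force: 30.0
time_s: 35.55
eef_pos: [551.4, -133.3, 270.1]
tcp_rot: [-0.062, 0.998, -0.0, 0.0]
contact_force: [0.4, 0.2, -7.7]
finger_gap: 0.161
grip_force: 30.0
time_s: 36.22
eef_pos: [551.4, -133.3, 270.0]
tcp_rot: [-0.062, 0.998, 0.0, -0.0]
contact_force: [0.2, -0.2, -6.6]
finger_gap: 0.161
grip_force: 30.0
pos [ 551.4 -133.3  270. ] heading 97.09 tilt [-0.  0. -1.] shift cm [0.  0.1 0. ] turn -0.01 F [ 0.2 -0.2 -6.6] gap 0.161 t 36.2167
NR pred shift [  8.3 -25.5] dev from level 0 1 0.99
FR pred shift [  8.8 -26.2] dev from level 0 0 0.96
NL pred shift [  0.6 -26.6] dev from level -1 1 0.82
FL pred shift [  2.1 -26.7] dev from level -1 1 0.83
candletop pred shift [  7.5 -28.9] dev from level -1 1 0.82
bowlrim pred shift [  2.9 -27.9] dev from level 0 -1 0.88
beaker pred shift [  3.  -28.8] dev from level 0 0 0.75
```

```bash
python3 -c "
from cell import finish_job;print(finish_job())"
```

```text
the job is handed in; nothing more can be done
None
```

The job is handed in: the bowl sits in its ring with the beaker upright in it, and the arm holds the carrier about 10 cm up, steady and level to within a pixel, candle in place; on the way the bowl rim brushed the handle and slid the carrier about 14 mm, which I measured and allowed for.

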